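# Stack a lamp stem's washers on the assembly jig

### The arm

A 7-joint arm with a two-finger parallel gripper is mounted at the origin on the work surface. World frame = base frame: x ahead of the robot, y to its left, z up, the work surface at z = 0. Lengths are in m, angles in degrees, forces in N, time in s.
With the tool pointing down it reaches from about 0.35 to 0.9 m from the base axis. Payload 19.9 kg.
Tool frame: the origin (TCP) lies midway between the tips of the shut fingers; the grasp point (between the pads) lies 19 mm behind it; z points along the fingers, y is the line along which they close (so a half turn about z gives the same grasp; the last joint's range is limited). The gripper opens to 85 mm and grips with 20 to 120 N. Pads are 22 mm wide; open, the fingers measure 114 mm over their backs; the gripper's body (76 mm by 85 mm) begins 54 mm behind the grasp point. The pads swing forward as they close: fully open they stand 13 mm farther back than shut.
Start: joints at [66.549, 23.915, -0.59, 92.452, 0.269, 63.638, -3.037], TCP at [0.225, -0.583, 0.231] pointing down, gripper open.
Joint ranges: [-161.28, 161.28], [-22.2, 115.67], [-73.04, 71.86], [3.21, 147.25], [-68.34, 248.33], [10.77, 114.83], [-161.83, 161.83]. Speed limits (degrees/s): [108.29, 108.29, 136.94, 136.94, 172.46, 172.46, 172.46].

### API

Orientations are given as [roll, pitch, yaw] about the fixed x, y, z axes, in that order (R = Rz(yaw) Ry(pitch) Rx(roll)).
In Python, from bench import robot gives the robot as it stands. Calls block until the motion is done:
- robot.reach(position, orientation): joint-space move of the TCP to a pose.
- robot.move_l(position, rate=0.15, frame=None): straight line of the TCP; frame=None keeps the orientation; rate is the mean speed in m/s.
- robot.set_joints(angles): joint-space move.
- robot.command_gripper(opening): opening from 0.0 (shut) to 1.0 (fully open); the grip force is fixed at half the most; returns when the fingers have stopped.
- robot.pause(seconds).
- robot.inverse_kinematics(position, orientation): joint angles nearest the present ones, or None.
- robot.get_state(): the state.
- robot.capture(name): name is "scene" or "top"; returns the picture (400x640x3 uint8, red, green, blue); there is no depth.
- robot.camera_info(name): a dict with "mtx" (3x3 intrinsics, pixels), "k1" (the pictures are not rectified: a ray, as slopes to the right and down, at radius r is drawn at 1 + k1 r^2 times it, then the intrinsics apply), "extrinsics" (4x4, takes a point from camera to world coordinates). Camera axes: x right, y down, z forward; pixel columns grow to the right and rows downward; lengths in m; the calibration is good to about 2 mm. A picture is of the moment at which its call begins. camera_info takes no time and is no camera call.
A pose or a line that the arm cannot do raises robot.PlanningError and nothing moves.
- robot.job_done(): hands the job in; it is judged then, once.
The state is a dict: "clock": time; "joint_positions": joint angles; "joint_velocities": joint speeds; "effort": joint torques, N m; "tcp_pos": TCP position; "ee_rot": TCP orientation; "contact_force": force on the tool from outside, world axes, zero at the start; "wrist_torque": the same for the moment, N m; "finger_gap": opening from 0.0 (shut) to 1.0 (fully open); "gripper_force": force on a finger pad.
Only numpy, scipy, OpenCV 4.12 (cv2) and the standard library are available. Lean on these libraries where they do the work, as an engineer would, in place of code of your own. Each camera call takes 0.05 s, during which the arm holds its last target. There are 200 camera calls.

### The job

Build up the lamp-stem stack on the assembly jig: put the loose square foot plate down over the jig's post first, then lift every washer that is there off its leaning peg and thread them down the post one by one, the widest first and the narrowest last, each fully home and lying flat. Set the black cap upright over the tip of the post, bore down, and then press the tally counter's plunger down to its stop, to book the finished stack. Leave the counter released and the other things on the bench where they are.

Things in the scene. Friction and masses are not known exactly. Their poses are not given: they have to be found in the camera images.
- rack: Fixed rack: base bar 90 x 360 x 20 mm with four pegs at y = -135, -45, 45, 135 mm of the rack. Each leans 38 degrees from vertical to the rack's front (its -x, towards the robot), is 12 mm thick and stands 34 mm out of a 30 mm wide shoulder disc, top face centre at x = 0, 85 mm above the bench. A washer lies on the shoulder and comes off upward along the peg. Origin on the bench.
- jig: Fixed assembly jig: a round blue base 100 mm wide and 12 mm high, on it a round pedestal 28 mm wide up to 42 mm above the bench, and on that the upright steel locating post, 16 mm thick and 52 mm tall with a chamfered tip (tip 94 mm above the bench). Origin at the centre of its underside.
- seat (a point): Centre of the pedestal's flat top at the foot of the jig's post, 42 mm above the bench, z up along the post: the face on which the stack is built.
- foot_plate: Loose square steel plate 64 x 64 x 8 mm with a 20 mm bore through its middle, lying flat on the bench. Origin: centre of its underside; x and y axes parallel to its sides.
- washer60: Plain aluminium washer, 60 mm outside diameter, 7 mm thick, 20 mm bore; may be absent (None from the start). Starts hung on one of the rack's pegs, tilted with it. Origin on its axis at one face (its underside as hung), z along the bore towards the other face, so its middle is 3.5 mm along z. Either face may go down on the post.
- washer52: Plain aluminium washer, 52 mm outside diameter, 7 mm thick, 20 mm bore; may be absent (None from the start). Starts hung on one of the rack's pegs, tilted with it. Origin on its axis at one face (its underside as hung), z along the bore towards the other face, so its middle is 3.5 mm along z. Either face may go down on the post.
- washer44: Plain aluminium washer, 44 mm outside diameter, 7 mm thick, 20 mm bore; may be absent (None from the start). Starts hung on one of the rack's pegs, tilted with it. Origin on its axis at one face (its underside as hung), z along the bore towards the other face, so its middle is 3.5 mm along z. Either face may go down on the post.
- washer36: Plain aluminium washer, 36 mm outside diameter, 7 mm thick, 20 mm bore; may be absent (None from the start). Starts hung on one of the rack's pegs, tilted with it. Origin on its axis at one face (its underside as hung), z along the bore towards the other face, so its middle is 3.5 mm along z. Either face may go down on the post.
- cap: Loose black plastic cap standing on the bench: a round knob 26 mm wide and 31 mm tall with a brim 42 mm wide and 5 mm high round its foot, and a blind bore 19 mm wide and 14 mm deep from below. Origin: centre of its underside, z up through the knob. On the post it hangs on the tip: underside 38 mm above the seat.
- counter: Fixed tally counter: a grey box 70 x 60 x 50 mm with a steel neck on top and a spring plunger in it. Origin: centre of its underside.
- plunger (a joint): Travel of the plunger in m: 0 released (up), 0.012 fully down on its stop; a spring returns it. It needs about 2.5 N to start and 7 N at the stop.
- plunger_top (a point): Centre of the top of the plunger's round black head (32 mm wide, 10 mm thick); 88 mm above the bench when released; pressed straight down.
- screwdriver: Screwdriver lying on the bench, not part of the job.
- tape: Roll of blue tape, 90 mm wide and 19 mm high, not part of the job.
- can: White can 56 mm wide and 100 mm tall, not part of the job.
- wrench: Wrench lying on the bench, not part of the job.

How it is judged:
By the outcome, as a careful person would: the job done as asked, in the order asked, and still so for the second after the job is handed in, with the robot touching nothing.
Of washer60, washer52, washer44, washer36 only 3 to 4 are there at a start; the rules pass over those that are not, and their reading is None.
At some moment in a run one of foot_plate, cap may be knocked a few centimetres aside while the robot is not near it.
Once in a run the grip may slacken for a moment while it holds something.
It also fails if it takes over 210 s, if anything falls off the work surface, if the arm or the gripper's body presses on something with over 40 N, if the wrist force passes 120 N, or if a joint passes its speed limit or range.

## Working session

There is one attempt and no reset: what is moved stays moved. The work goes in short steps, each a Python script; the robot and the scene stay as the last script left them, time stands still between calls to the robot, and variables do not carry over. Pictures are saved under pics/ and viewed, at most 14 in all, crops included, and the job is handed in when it is done.

```bash
mkdir -p pics; ls; python3 - <<'E'
from bench import robot
import cv2, numpy as np
for n in("scene","top"):
    im=robot.capture(n); cv2.imwrite(f"pics/{n}0.png",im[:,:,::-1]); c=robot.camera_info(n); print(n,np.round(c["mtx"],1).tolist(),c["k1"],np.round(c["extrinsics"],3).tolist())
print({k:np.round(v,3).tolist() for k,v in robot.get_state().items()})
E
```

```text
pics
scene [[409.0, 0.0, 319.3], [0.0, 409.0, 196.4], [0.0, 0.0, 1.0]] -0.08216043169038725 [[-0.373, 0.675, -0.636, 1.287], [0.928, 0.281, -0.246, 0.287], [0.013, -0.682, -0.731, 0.967], [0.0, 0.0, 0.0, 1.0]]
top [[434.0, 0.0, 323.9], [0.0, 434.0, 197.0], [0.0, 0.0, 1.0]] 0.034457585732001195 [[-0.019, -0.998, 0.061, 0.428], [-1.0, 0.018, -0.008, -0.002], [0.007, -0.061, -0.998, 1.16], [0.0, 0.0, 0.0, 1.0]]
{'clock': 0.1, 'joint_positions': [66.549, 23.945, -0.591, 92.479, 0.267, 63.639, -3.037], 'joint_velocities': [-0.032, -0.093, 0.044, -0.159, -0.091, -0.008, 0.047], 'effort': [0.003, -86.582, 0.681, -43.563, 0.019, 0.005, 0.0], 'tcp_pos': [0.225, -0.583, 0.231], 'ee_rot': [-179.938, 0.003, 21.073], 'contact_force': [0.146, -0.362, 0.208], 'wrist_torque': [-0.005, -0.008, -0.016], 'gripper_force': 0.0, 'finger_gap': 0.994}
```

View pics/scene0.png

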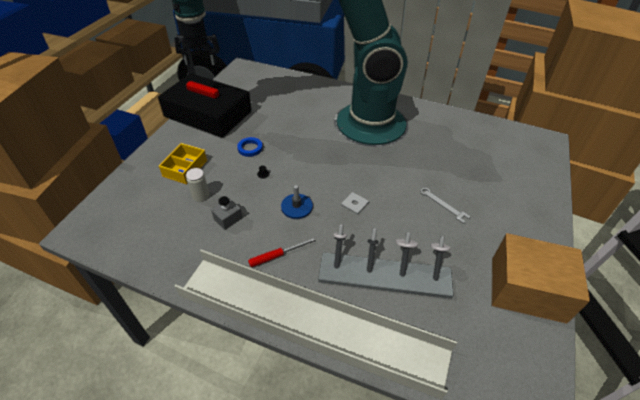

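View pics/top0.png

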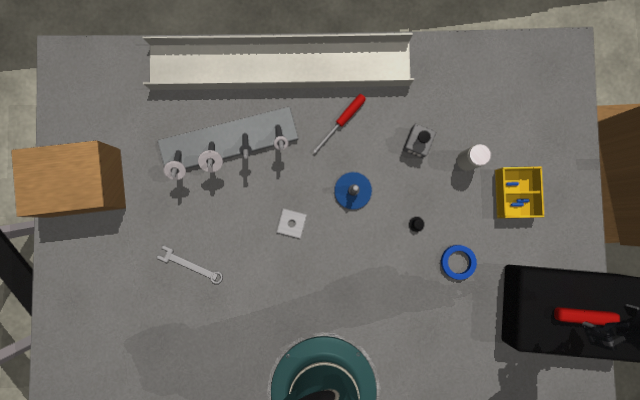

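The scene view shows the rack (320-450, 230-295) with washers on three or four pegs, the jig at (297,205), plate at (355,203), cap at (263,172) and counter at (227,208). The top view shows washers at (175,170), (210,160) and (280,143), with the peg at (245,148) apparently empty, the plate at (292,223), jig at (353,190), cap at (416,225) and plunger at (424,137). I'll enlarge both.

```bash
python3 - <<'E'
import cv2, numpy as np
s=cv2.imread("pics/scene0.png");t=cv2.imread("pics/top0.png")
a=cv2.resize(s[215:300,310:460],None,fx=5.33,fy=5.33,interpolation=cv2.INTER_CUBIC)[:440]
cv2.imwrite("pics/za.png",a)
b=cv2.resize(t[100:210,155:305],None,fx=5.33,fy=5.33,interpolation=cv2.INTER_CUBIC)
cv2.imwrite("pics/zb.png",b)
for im,n in((a,'a'),(b,'b')): print(im.shape)
# segment info
for n,im in(("scene",s),("top",t)):
    hsv=cv2.cvtColor(im,cv2.COLOR_BGR2HSV)
    for nm,lo,hi in(("black",(0,0,0),(180,255,40)),("blue",(100,150,60),(125,255,255)),("bright",(0,0,165),(180,40,255))):
        k,l,st,c=cv2.connectedComponentsWithStats(cv2.inRange(hsv,lo,hi))
        for i in range(1,k):
            x,y,w,h,A=st[i]
            if A>25 and A<2500 and 100<x<500 and 90<y<270: print(n,nm,st[i].tolist(),c[i].round(1).tolist())
E
```

```text
(440, 800, 3)
(586, 800, 3)
scene black [369, 112, 38, 17, 173] [390.6, 121.8]
scene black [258, 166, 11, 12, 96] [262.8, 172.1]
scene black [219, 197, 11, 9, 73] [223.8, 200.8]
scene black [293, 200, 9, 7, 38] [297.0, 203.4]
scene black [224, 210, 18, 19, 159] [232.3, 218.9]
scene blue [101, 110, 38, 26, 502] [118.4, 121.5]
scene blue [238, 137, 25, 19, 263] [249.3, 146.1]
scene blue [281, 194, 32, 24, 465] [296.2, 206.8]
scene bright [186, 168, 17, 13, 150] [194.1, 173.7]
scene bright [344, 195, 18, 16, 72] [351.2, 202.9]
scene bright [436, 198, 22, 16, 51] [446.3, 205.3]
scene bright [399, 243, 14, 3, 26] [405.2, 244.2]
top black [418, 132, 12, 11, 86] [423.6, 137.5]
top black [409, 217, 15, 15, 164] [415.9, 224.1]
top blue [335, 173, 36, 36, 915] [352.5, 190.5]
top blue [441, 245, 36, 35, 550] [458.5, 261.9]
top bright [470, 144, 21, 21, 347] [479.9, 154.1]
top bright [199, 151, 10, 8, 28] [203.0, 154.3]
top bright [166, 161, 15, 6, 39] [173.1, 163.3]
top bright [278, 210, 28, 27, 460] [291.4, 222.9]
top bright [171, 255, 46, 24, 200] [194.3, 266.6]
```

View pics/za.png

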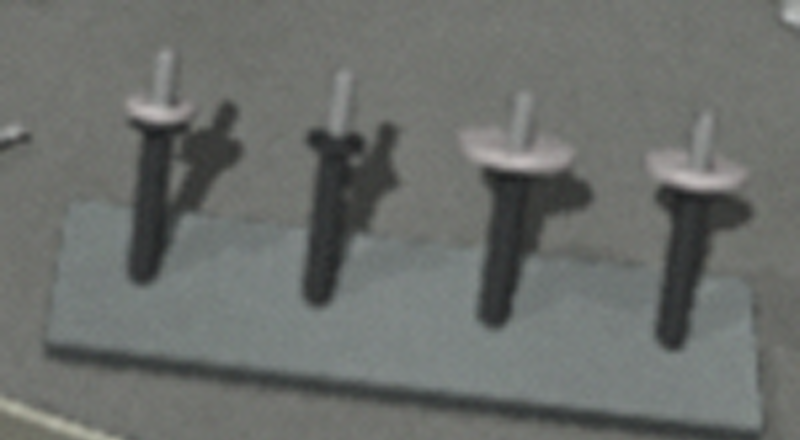

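View pics/zb.png

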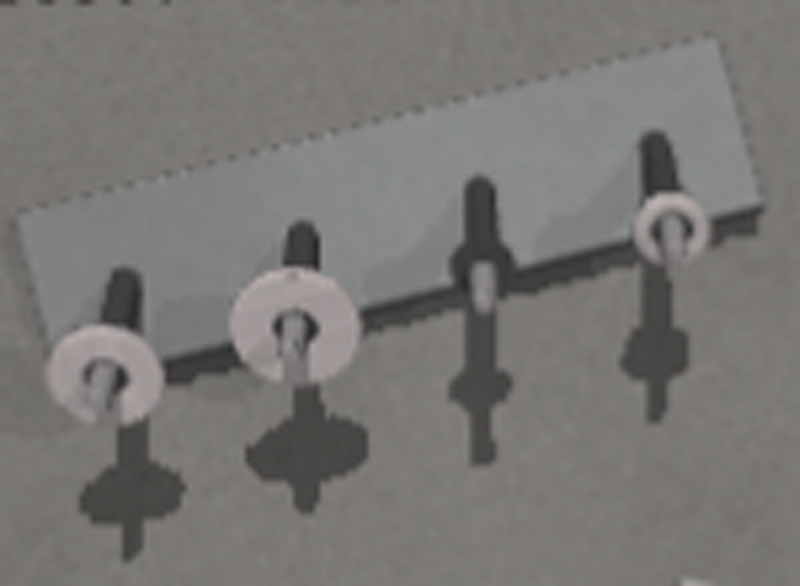

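The zooms show washers on three of the pegs. In zb, left to right, their widths are about 118, 131 and 77 zoomed px (22, 24.6 and 14.4 px), so 52, 60 and 36 mm; the third peg is empty, so 44 is absent. Next I'll triangulate.

```bash
cat > h.py <<'E'
import cv2, numpy as np
from bench import robot
CI={n:robot.camera_info(n) for n in("scene","top")}
def ray(n,p):
    c=CI[n]; q=cv2.undistortPoints(np.array([[p]],float),np.array(c["mtx"]),np.array([c["k1"],0,0,0.]))[0,0]
    E=np.array(c["extrinsics"]); d=E[:3,:3]@np.array([q[0],q[1],1]); return E[:3,3],d/np.linalg.norm(d)
def onz(n,p,z):
    o,d=ray(n,p); return o+d*(z-o[2])/d[2]
def tri(ps,pt):
    A=np.zeros((3,3));b=np.zeros(3)
    for n,p in(("scene",ps),("top",pt)):
        o,d=ray(n,p);M=np.eye(3)-np.outer(d,d);A+=M;b+=M@o
    x=np.linalg.solve(A,b); o,d=ray("top",pt); gap=2*np.linalg.norm((np.eye(3)-np.outer(d,d))@(x-o)); return x,gap
def proj(n,X):
    c=CI[n];E=np.linalg.inv(np.array(c["extrinsics"]))
    return cv2.projectPoints(np.array([X],float),cv2.Rodrigues(E[:3,:3])[0],E[:3,3],np.array(c["mtx"]),np.array([c["k1"],0,0,0.]))[0][0,0]
def shot(n,name=None):
    im=robot.capture(n)[:,:,::-1].copy()
    if name: cv2.imwrite(f"pics/{name}.png",im)
    return im
def comps(im,lo,hi,roi,amin=15):
    m=cv2.inRange(cv2.cvtColor(im,cv2.COLOR_BGR2HSV),lo,hi); x0,y0,x1,y1=roi
    w=np.zeros_like(m); w[y0:y1,x0:x1]=m[y0:y1,x0:x1]
    cs=[c for c in cv2.findContours(w,cv2.RETR_EXTERNAL,cv2.CHAIN_APPROX_NONE)[0] if cv2.contourArea(c)>amin]
    return sorted(cs,key=cv2.contourArea,reverse=True)
BLACK=((0,0,0),(180,255,40)); BLUE=((100,150,40),(125,255,255)); LIGHT=((0,0,138),(180,45,255))
E
cat > m.py <<'E'
from h import *
s=cv2.imread("pics/scene0.png");t=cv2.imread("pics/top0.png")
f=lambda p,o:((np.array(p)+.5)/5.333-.5+o); S=np.array([310,215]);T=np.array([155,100])
r=lambda x:np.round(x,4).tolist()
print("bar corners");
for a,b in(((50,345),(716,38)),((70,200),(762,205)),((763,425),(20,213))):
    x,g=tri(f(a,S),f(b,T)); print(r(x),r(g),r(onz("top",f(b,T),.02)))
print("tips")
for a,b in(((165,52),(678,258)),((345,73),(486,305)),((524,95),(292,378)),((705,115),(103,412))):
    x,g=tri(f(a,S),f(b,T)); print(r(x),r(g))
print("washers")
for roi in((160,150,188,185),(194,145,225,175),(270,132,292,155)):
    c=comps(t,(0,0,140),(180,45,255),roi)[0]; print(cv2.boundingRect(c),[np.round(v,1) for v in cv2.fitEllipse(cv2.convexHull(c))])
def cen(c): m=cv2.moments(c); return np.array([m['m10'],m['m01']])/m['m00']
cp=[comps(t,*LIGHT,(270,200,315,245))[0],comps(s,*LIGHT,(335,185,375,220))[0]]
x=tri(cen(cp[1]),cen(cp[0])); print("plate",r(x[0]),r(x[1]),r(onz("top",cen(cp[0]),.008)),cv2.minAreaRect(cp[0]))
for p in cv2.boxPoints(cv2.minAreaRect(cp[0])): print(r(onz("top",p,.008)))
for nm,a,b in(("base",BLUE,None),):
    ct=cv2.convexHull(comps(t,*BLUE,(325,165,385,220))[0]);cs=cv2.convexHull(comps(s,*BLUE,(275,185,320,225))[0])
    et,es=cv2.fitEllipse(ct),cv2.fitEllipse(cs); print("base",et,es); x=tri(es[0],et[0]); print(r(x[0]),r(x[1]),r(onz("top",et[0],.01)))
kt=comps(t,*BLACK,(400,205,435,240))[0];ks=comps(s,*BLACK,(250,160,275,185))[0]
print("cap",cv2.boundingRect(kt),cv2.boundingRect(ks),cen(kt),cen(ks),r(onz("top",cv2.minEnclosingCircle(kt)[0],.01)))
pt=comps(t,*BLACK,(412,126,435,148))[0];ps=comps(s,*BLACK,(214,190,234,209))[0]
x=tri(cen(ps),cen(pt)); print("plunger",r(x[0]),r(x[1]),cv2.boundingRect(pt),cv2.boundingRect(ps))
z=[cv2.resize(i[y:y+50,x:x+66],(396,300),interpolation=cv2.INTER_CUBIC) for i,x,y in((t,325,165),(s,265,175),(t,390,190),(s,230,150))]
cv2.imwrite("pics/zc.png",np.vstack([np.hstack(z[:2]),np.hstack(z[2:])]))
E
python3 m.py
```

```text
bar corners
[0.7408, 0.0789, 0.0143] 0.0022 [0.7396, 0.0775, 0.02]
[0.6557, 0.0566, 0.0167] 0.0011 [0.6553, 0.0559, 0.02]
[0.6563, 0.4226, 0.0214] 0.0032 [0.6569, 0.4215, 0.02]
tips
[0.6137, 0.0903, 0.1088] 0.0003
[0.5932, 0.1785, 0.11] 0.0015
[0.563, 0.2673, 0.0996] 0.0022
[0.5475, 0.3533, 0.1063] 0.0025
washers
(164, 161, 21, 18) [array([174.2, 169.9]), array([18. , 21.3]), np.float64(104.9)]
(198, 150, 24, 21) [array([210. , 160.6]), array([21.4, 24.3]), np.float64(103.3)]
(274, 136, 14, 12) [array([280.7, 142.1]), array([12.6, 13.9]), np.float64(78.6)]
plate [0.4313, 0.0764, 0.008] 0.0013 [0.4315, 0.0758, 0.008] ((291.558837890625, 222.76473999023438), (24.73863410949707, 24.496097564697266), 14.03624439239502)
[0.4088, 0.1155, 0.008]
[0.4713, 0.099, 0.008]
[0.4542, 0.0357, 0.008]
[0.3918, 0.0524, 0.008]
base ((352.66046142578125, 190.34869384765625), (35.925357818603516, 36.074066162109375), 168.55007934570312) ((296.40875244140625, 205.67886352539062), (24.001541137695312, 31.047103881835938), 87.36471557617188)
[0.5146, -0.0879, 0.0052] 0.001 [0.5144, -0.088, 0.01]
cap (409, 217, 15, 15) (258, 166, 11, 12) [415.88617886 224.05110337] [262.75262055 172.11740042] [0.4222, -0.2532, 0.01]
plunger [0.6385, -0.2636, 0.0796] 0.0007 (418, 132, 12, 11) (219, 197, 11, 9)
```

View pics/zc.png

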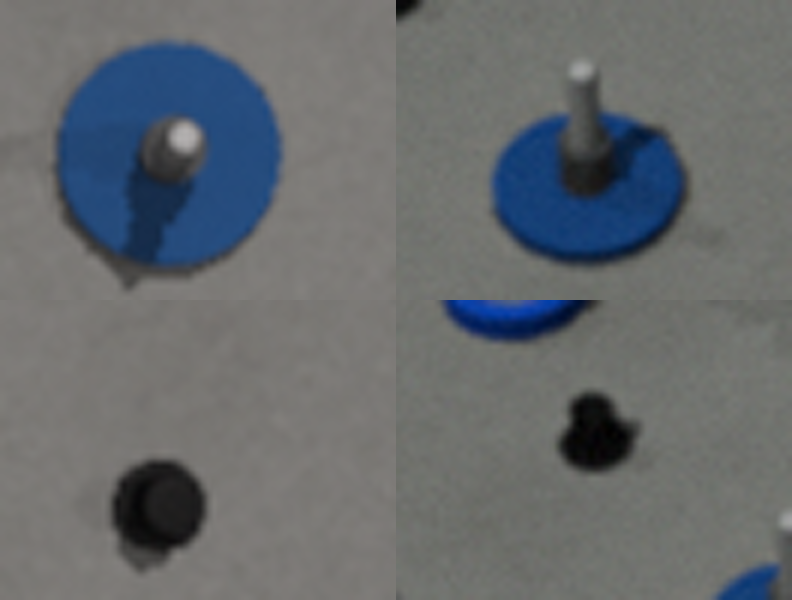

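The crops show the post tip at about top (355.2,187.4) / scene (295.8,186.2), and the cap standing upright at top (416,224). I'll refine the post and washers, then start on the plate, using a bench touch to find where the fingertips really are.

```bash
cat >> h.py <<'E'
def st(): return robot.get_state()
def fz(): return st()["contact_force"]
def R_(o): 
    from scipy.spatial.transform import Rotation as Q
    return Q.from_euler("xyz",o,degrees=True).as_matrix()
def descend(zend,step=.002,fmax=4,rate=.05,d=(0,0,-1)):
    """small steps down until the upward force (above the start's) passes fmax"""
    f0=np.array(fz()); d=np.array(d,float)
    p=np.array(st()["tcp_pos"])
    while p[2]>zend+1e-6:
        p=p+d*min(step,(p[2]-zend)/-d[2]); robot.move_l(p.tolist(),rate=rate)
        f=-(np.array(fz())-f0)@d
        if f>fmax: return p[2],f
    return p[2],f
def locate_plate(roi=(255,185,325,260)):
    c=comps(shot("top"),*LIGHT,roi,200)[0]; m=cv2.minAreaRect(c)
    b=np.array([onz("top",p,.008)[:2] for p in cv2.boxPoints(m)]); e=b[1]-b[0]
    return b.mean(0),(np.degrees(np.arctan2(e[1],e[0]))+45)%90-45
E
python3 - <<'E'
from h import *
r=lambda x:np.round(x,4).tolist()
x=tri((295.8,186.2),(355.2,187.4)); print("tip",r(x[0]),r(x[1]),r(onz("top",(355.2,187.4),.094)),r(onz("scene",(295.8,186.2),.094)))
s=cv2.imread("pics/scene0.png")
for nm,p,roi in(("52",(174.2,169.9),(428,238,454,254)),("60",(210,160.6),(393,235,421,250)),("36",(280.7,142.1),(331,230,349,240))):
    c=comps(s,(0,0,140),(180,45,255),roi,5)[0]; e=cv2.fitEllipse(cv2.convexHull(c)); x=tri(e[0],p); print(nm,cv2.boundingRect(c),np.round(e[0],1),r(x[0]),r(x[1]),r(onz("top",p,.089)))
f=lambda p,o:((np.array(p)+.5)/5.333-.5+o)
print("shoulderB",r(tri(f((335,138),np.array([310,215])),f((481,264),np.array([155,100])))[0]))
c,y=locate_plate(); print("plate",c,y)
robot.command_gripper(.85)
p=[c[0],c[1]]
robot.reach(p+[.10],[180,0,y]); print(np.round(st()["joint_positions"]),st()["clock"])
robot.move_l(p+[.02],rate=.1)
print("touch",descend(-.015,.0015,3),st()["finger_gap"],st()["tcp_pos"],st()["clock"])
E
```

```text
tip [0.515, -0.0873, 0.0934] 0.0017 [0.5152, -0.0881, 0.094] [0.5153, -0.0862, 0.094]
52 (432, 244, 17, 6) [439.6 246.8] [0.5675, 0.3576, 0.086] 0.001 [0.5669, 0.3571, 0.089]
60 (397, 239, 20, 8) [405.7 242.7] [0.5891, 0.2695, 0.0866] 0.0011 [0.5886, 0.2694, 0.089]
36 (334, 233, 11, 5) [338.9 235. ] [0.6326, 0.0942, 0.0865] 0.0006 [0.632, 0.0943, 0.089]
shoulderB [0.6163, 0.1837, 0.087]
plate [0.43152418 0.07562613] -14.762315090330766
[  16.   19.  -34.  124.   16.   41. -134.] 2.9333
touch (np.float64(-0.009599078126435128), np.float64(36.45742372970085)) 0.8497813870329248 [ 0.43193119  0.07576611 -0.00865037] 8.8833
```

```bash
python3 - <<'E'
from h import *
p=[.4315,.0756]; robot.move_l(p+[-.004],rate=.05); robot.command_gripper(0); s=st(); print(s["finger_gap"],s["gripper_force"])
robot.move_l(p+[.15],rate=.12); f=st(); print(f["finger_gap"],f["gripper_force"],f["contact_force"])
robot.move_l([.515,-.088,.15],rate=.15)
robot.move_l([.515,-.088,.108],rate=.1); s=st(); print(s["finger_gap"],s["tcp_pos"],s["clock"])
a=shot("scene");b=shot("top")
z=[cv2.resize(i[y:y+75,x:x+66],(396,450),interpolation=cv2.INTER_CUBIC) for i,x,y in((b,320,150),(a,265,145))]
cv2.imwrite("pics/p1.png",np.hstack(z))
E
```

```text
0.7281909437686652 59.87965118139982
0.7230329242597017 65.19163906574249 [-0.2582237   0.5897615  -0.64718497]
0.7213172765306028 [ 0.51512468 -0.08773007  0.1081837 ] 12.7833
```

View pics/p1.png

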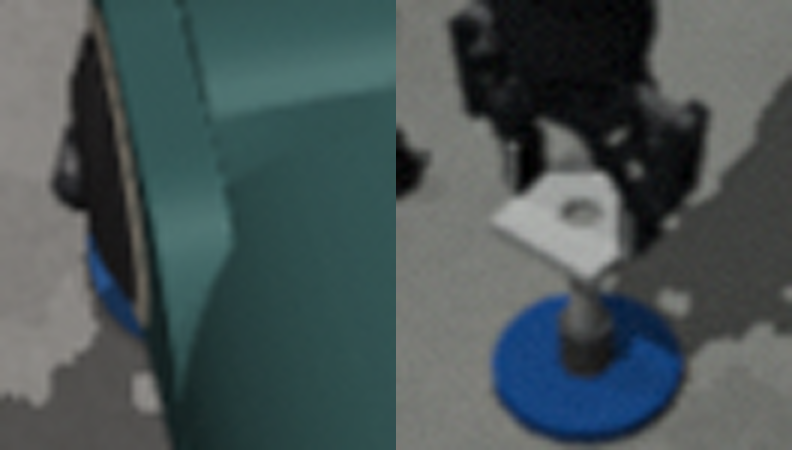

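The scene view shows the plate level in the grip with its bore at scene pixel (295.7,180), right above the post; the arm hides the top view.

```bash
python3 - <<'E'
from h import *
print(onz("scene",(295.7,180),.120), onz("scene",(295.8,186.2),.094))
print(descend(.0395,.003,6),fz()); s=st(); print(s["tcp_pos"],s["finger_gap"],s["clock"])
E
```

```text
[ 0.51510297 -0.08582909  0.12      ] [ 0.51530627 -0.08624266  0.094     ]
(np.float64(0.0395), np.float64(0.14237889290262928)) [-0.34735132 -0.30760292 -1.00508871]
[ 0.51541471 -0.08796833  0.03954954] 0.7245154811171515 18.8833
```

```bash
python3 - <<'E'
from h import *
print(descend(.034,.001,4),st()["tcp_pos"]); 
robot.command_gripper(.85); s=st(); print(s["finger_gap"])
robot.move_l([.515,-.088,.17],rate=.15)
Y=13.9; m=np.array([.589,.2695,.0878])
for o in([180,-38,Y],[180,38,Y+180]):
    d=R_(o)[:,2]
    for k in(-.06,.007): 
        q=robot.inverse_kinematics((m+d*k).tolist(),o); print(o,k,None if q is None else np.round(q))
for o in([180,0,Y],[180,0,Y+180]): 
    q=robot.inverse_kinematics([.515,-.088,.15],o); print(o,None if q is None else np.round(q))
robot.move_l([.42,.18,.3],rate=.25)
a=shot("scene");b=shot("top")
z=[cv2.resize(i[y:y+50,x:x+66],(396,300),interpolation=cv2.INTER_CUBIC) for i,x,y in((b,320,165),(a,265,175))]
cv2.imwrite("pics/p2.png",np.hstack(z)); print(st()["clock"])
E
```

```text
(np.float64(0.03754954144239789), np.float64(22.219419023418023)) [ 0.51549353 -0.08798388  0.03835848]
0.8522228781479468
[180, -38, 13.9] -0.06 [-34.  19.  -1. 127.  98.  13. 156.]
[180, -38, 13.9] 0.007 [-74.  41.  52. 124. 239.  18.   1.]
[180, 38, 193.9] -0.06 [-34.  19.  -1. 127.  98.  13. -24.]
[180, 38, 193.9] 0.007 [ 10.  39. -52. 121. 107.  38. -17.]
[180, 0, 13.9] [ 36.  23. -36. 110.  17.  52. -85.]
[180, 0, 193.9] [ 54.  33. -62. 110.  34.  58.  81.]
22.1833
```

View pics/p2.png

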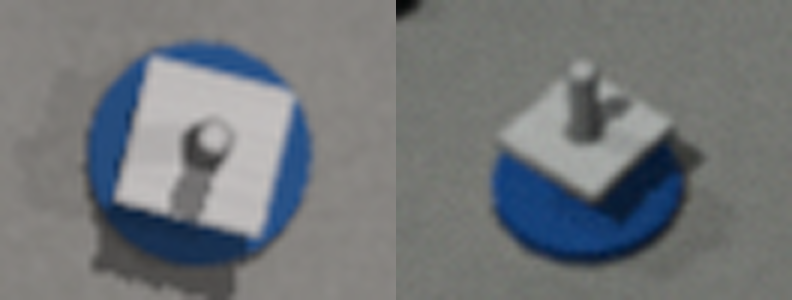

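The plate lies flat and home on the pedestal, with the post through its bore at crop (210,137). Next I'll look for a consistent arm branch for the tilted washer approach.

```bash
python3 - <<'E'
from h import *
Y=13.9
W={60:[.589,.2695,.0878],52:[.567,.3574,.0878],36:[.632,.0943,.0878]}
for w,m in W.items():
  for o in([180,-38,Y],[180,38,Y+180]):
    for k in(-.08,-.04,0,.007): 
        q=robot.inverse_kinematics((np.array(m)+R_(o)[:,2]*k).tolist(),o); print(w,o[1],k,None if q is None else np.round(q).astype(int))
for t in (-28,28):
    o=[180,t,Y+(180 if t>0 else 0)]; q=robot.inverse_kinematics([.575,.266,.11],o); print(t,None if q is None else np.round(q).astype(int))
print(np.round(st()["joint_positions"]))
E
```

```text
60 -38 -0.08 None
60 -38 -0.04 [-77  32  53 127 246  12  -3]
60 -38 0 [-75  39  52 124 240  17   1]
60 -38 0.007 [-74  41  52 124 239  18   1]
60 38 -0.08 [-34  16  -1 128  89  13 -16]
60 38 -0.04 [-33  21  -1 126 106  13 -32]
60 38 0 [-15  28 -21 123 109  21 -30]
60 38 0.007 [-15  29 -21 122 111  21 -31]
52 -38 -0.08 None
52 -38 -0.04 [-52  24  10 122  86  14 157]
52 -38 0 [-51  29  10 119  98  13 146]
52 -38 0.007 [-50  30   9 119 100  13 144]
52 38 -0.08 [-10  24 -42 122  87  34 -15]
52 38 -0.04 [-52  24  10 122  86  14 -23]
52 38 0 [-51  29  10 119  98  13 -34]
52 38 0.007 [-50  30   9 119 100  13 -36]
36 -38 -0.08 None
36 -38 -0.04 [-28  22  21 128 235  11  35]
36 -38 0 [-28  27  21 125 227  14  42]
36 -38 0.007 [-19  27  10 124 213  11  58]
36 38 -0.08 [ 36  22 -51 128  97  13   3]
36 38 -0.04 [ 26  26 -41 126 114  13 -13]
36 38 0 [ 25  32 -41 124 120  17 -16]
36 38 0.007 [ 24  33 -41 123 120  18 -16]
-28 [ -14   25  -20  118   56   20 -157]
28 [ 17  39 -62 117  81  42   9]
[  16.    5.  -44.  109.    4.   67. -135.]
```

```bash
cat >> h.py <<'E'
Y=13.9; OT=[180,38,Y+180]; D=R_(OT)[:,2]
W={60:np.array([.589,.2695,.0878]),52:np.array([.567,.3574,.0878]),36:np.array([.632,.0943,.0878])}
BACK={60:.005,52:.0033,36:.001}; POST=np.array([.515,-.088])
def jp(): return np.round(st()["joint_positions"]).astype(int)
E
python3 - <<'E'
from h import *
a=W[52]-.08*D+[0,0,.08]
for p in(a,a+[-.03,-.05,0],W[60]-.08*D+[0,0,.08],W[60]-.08*D+[-.02,0,.05],W[52]-.08*D):
    q=robot.inverse_kinematics(p.tolist(),OT); print(np.round(p,3),None if q is None else np.round(q).astype(int))
robot.reach((W[52]-.08*D+[0,0,.02]).tolist(),OT); print(jp(),st()["tcp_pos"],st()["clock"])
for p in(W[60]-.08*D,W[60]-.06*D,W[60]-.03*D,W[60]+.007*D):
    q=robot.inverse_kinematics(p.tolist(),OT); print(np.round(p,3),None if q is None else np.round(q).astype(int))
E
```

```text
[0.519 0.346 0.231] [  8  21 -62 119  73  40   1]
[0.489 0.296 0.231] [ 14  12 -62 126  67  31   5]
[0.541 0.258 0.231] [ 21  15 -62 123  69  29  12]
[0.521 0.258 0.201] [ 19  17 -62 127  79  30   0]
[0.519 0.346 0.151] [-10  24 -42 122  87  34 -15]
[  6  30 -62 121  88  44 -11] [0.51949409 0.34521098 0.17096456] 24.1333
[0.541 0.258 0.151] [ 17  28 -60 127  94  35 -11]
[0.553 0.261 0.135] [ 15  31 -58 125  98  36 -13]
[0.571 0.265 0.111] [ 12  35 -55 124 103  37 -15]
[0.593 0.271 0.082] [ 10  39 -52 121 107  38 -17]
```

```bash
cat >> h.py <<'E'
def pick(w,open_,tip=.002):
    g=W[w]+D*(tip+BACK[w])
    robot.reach((W[w]-.08*D).tolist(),OT); robot.command_gripper(open_)
    robot.move_l((W[w]-.045*D).tolist(),rate=.12); f0=np.array(fz())
    robot.move_l((W[w]-.02*D).tolist(),rate=.06); print("f",np.round(fz()-f0,1))
    robot.move_l(g.tolist(),rate=.05); print("f",np.round(fz()-f0,1),st()["tcp_pos"]-g)
    robot.command_gripper(0); s=st(); print("gap",s["finger_gap"],s["gripper_force"],np.round(fz()-f0,1),"expect",w/85)
def crop(name,*zs):
    cv2.imwrite(f"pics/{name}.png",np.hstack([cv2.resize(i[y:y+75,x:x+66],(396,450),interpolation=cv2.INTER_CUBIC) for i,x,y in zs]))
E
python3 - <<'E'
from h import *
pick(60,.84)
g=W[60]+D*.007
robot.move_l((g-.05*D).tolist(),rate=.06); s=st(); print(s["finger_gap"],s["clock"],np.round(s["contact_force"],1),jp())
a=shot("scene","full1"); b=shot("top"); crop("p3",(b,175,120),(a,375,195))
E
```

```text
f [ 0.5 -0.6  1.4]
f [0.3 0.  0.1] [-1.40977901e-04  1.34045598e-04 -8.39685068e-05]
gap 0.6608127515942296 56.98121756315231 [-17.4 -11.2  22.7] expect 0.7058823529411765
0.6576895186010001 27.8167 [ 0.3  0.2 -0.1] [ 14  33 -57 125 101  37 -14]
```

View pics/p3.png

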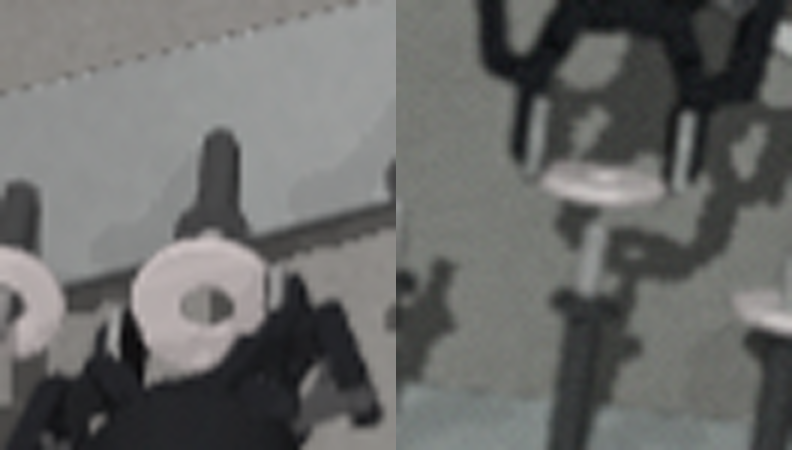

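The washer is on the fingertips, square between the pads and centred (top crop bore at (207,305), scene crop washer at (605,182)), and the peg is clear. Reading finger_gap as a joint angle, 0.66 fits a 60 mm washer.

```bash
python3 - <<'E'
from h import *
p=W[60]-.043*D
robot.move_l((p+[0,0,.08]).tolist(),rate=.12); print(jp())
for yaw in(Y+180,Y+150,Y+210,Y+120,Y+90):
    q=robot.inverse_kinematics([*POST,.17],[180,0,yaw]); print(yaw,None if q is None else np.round(q).astype(int))
E
```

```text
[ 20  24 -63 122  81  33   4]
193.9 [ 48  26 -52 109  24  57  89]
163.9 [ 50  27 -54 109  26  57  58]
223.9 [ 57  32 -65 109  34  61 111]
133.9 [ 53  29 -58 109  29  58  26]
103.9 [ 50  27 -55 109  26  57  -2]
```

```bash
python3 - <<'E'
from h import *
robot.reach([*POST,.17],[180,0,Y+180]); robot.move_l([*POST,.108],rate=.1)
s=st(); print(s["tcp_pos"],s["ee_rot"],s["finger_gap"],s["clock"])
a=shot("scene"); b=shot("top"); crop("p4",(b,320,150),(a,265,145))
E
```

```text
[ 0.51530682 -0.08780953  0.10836622] [-1.79993321e+02  2.77342801e-02 -1.66081951e+02] 0.6561069055372982 30.8917
```

View pics/p4.png

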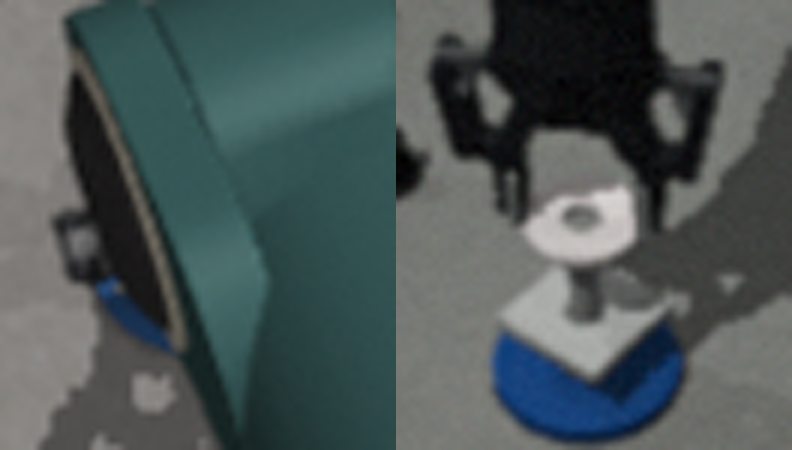

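The washer is held level over the post, with its bore at scene pixel (295.6,180.8).

```bash
python3 - <<'E'
from h import *
e=onz("scene",(295.6,180.8),.1185)-onz("scene",(295.8,186.2),.094); print(np.round(e,4))
s=POST-np.clip(e[:2],-.002,.002)*.7; robot.move_l([*s,.108]); 
print(descend(.054,.004,5),np.round(fz(),1)); s=st(); print(s["tcp_pos"],s["finger_gap"],s["clock"])
E
```

```text
[0.0016 0.0008 0.0245]
(np.float64(0.054), np.float64(0.5084242412273263)) [6.9 1.2 0.6]
[ 0.5140197  -0.08864446  0.0532742 ] 0.6527596825816522 34.7417
```

```bash
cat >> h.py <<'E'
def release(zstop,op):
    print(descend(zstop,.001,4),np.round(fz(),1)); p=st()["tcp_pos"]; robot.command_gripper(op); print(p,st()["finger_gap"])
    robot.move_l([p[0],p[1],.17],rate=.15)
def park(name):
    robot.move_l([.50,.12,.25],rate=.2)
    a=shot("scene"); b=shot("top"); crop(name,(b,320,155),(a,265,155)); print("clock",st()["clock"])
E
python3 - <<'E'
from h import *
robot.move_l([*(POST-[.0005,.0003]),.0533],rate=.05); print(np.round(fz(),1))
release(.044,.82)
park("p5"); print(jp())
E
```

```text
[ 3.5  0.8 -1.6]
(np.float64(0.04867288945975058), np.float64(12.834242382906504)) [-0.6  1.2 11.3]
[ 0.51420828 -0.08827669  0.04905287] 0.8185926427124007
clock 38.6083
[ 31  20 -58 105  19  65  70]
```

View pics/p5.png

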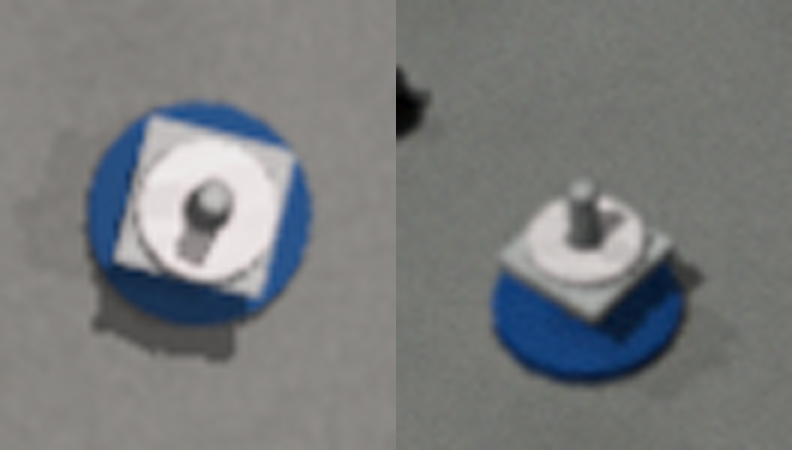

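The 60 washer lies flat on the plate, post through it. Next is the 52.

```bash
cat >> h.py <<'E'
def fetch(w,op,tip):
    robot.reach((W[w]-.08*D+[0,0,.03]).tolist(),OT); print(jp()); pick(w,op,tip)
    g=W[w]+D*(tip+BACK[w]); robot.move_l((g-.05*D).tolist(),rate=.06)
    robot.move_l((g-.05*D+[0,0,.08]).tolist(),rate=.12); print("held",st()["finger_gap"])
    robot.reach([*POST,.17],[180,0,Y+180]); robot.move_l([*POST,.108],rate=.1)
    s=st(); print(s["tcp_pos"],s["finger_gap"],s["clock"])
E
python3 - <<'E'
from h import *
fetch(52,.74,.0025)
a=shot("scene"); b=shot("top"); crop("p6",(a,265,145),(b,165,130))
E
```

```text
[-28  17 -21 122  73  26  -5]
f [-1.  -0.1 -0.5]
f [-0.  -0.3  0.4] [-1.09123968e-04  1.77130151e-05 -2.02033525e-04]
gap 0.5636076058530366 58.27472537755966 [-13.   -6.2  13.8] expect 0.611764705882353
held 0.561855796074044
[ 0.51532748 -0.0878603   0.10840042] 0.560490968865253 46.8083
```

View pics/p6.png

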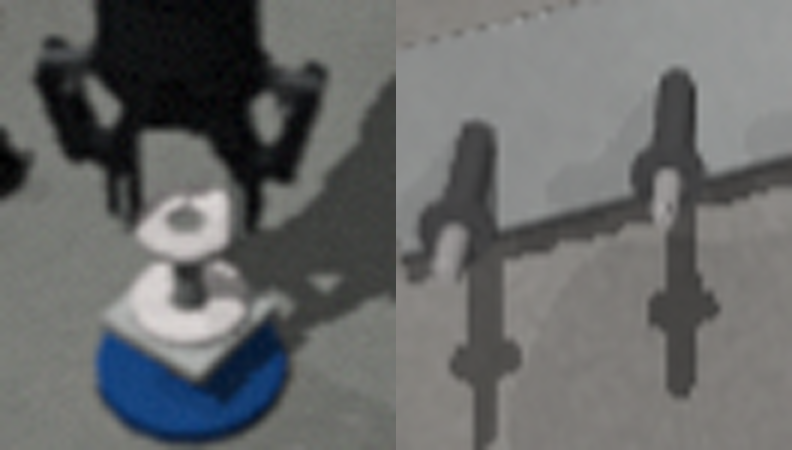

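The 52 washer is held level over the post (bore at scene (296,181.2)) and both of those pegs are now empty.

```bash
cat >> h.py <<'E'
def thread(px,ztop,zfree,zstop,op):
    e=onz("scene",px,ztop)-onz("scene",(295.8,186.2),.094); print("e",np.round(e[:2],4))
    s=POST-np.clip(e[:2],-.002,.002)*.5; robot.move_l([*s,.108],rate=.05)
    r=descend(zfree,.005,6); print(r,np.round(fz(),1),st()["tcp_pos"])
    if r[0]>zfree+1e-4: print("BLOCKED"); return
    release(zstop,op)
E
python3 - <<'E'
from h import *
thread((296,181.2),.1165,.062,.052,.70)
park("p7")
E
```

```text
e [0.0008 0.0017]
(np.float64(0.062), np.float64(0.20444560676441748)) [-0.1 -0.  -0.5] [ 0.51465326 -0.08904226  0.06200296]
(np.float64(0.05700295896764588), np.float64(5.173965333527272)) [-1.2  0.3  4.7]
[ 0.51481709 -0.08913652  0.05721801] 0.7008400863942735
clock 53.4583
```

View pics/p7.png

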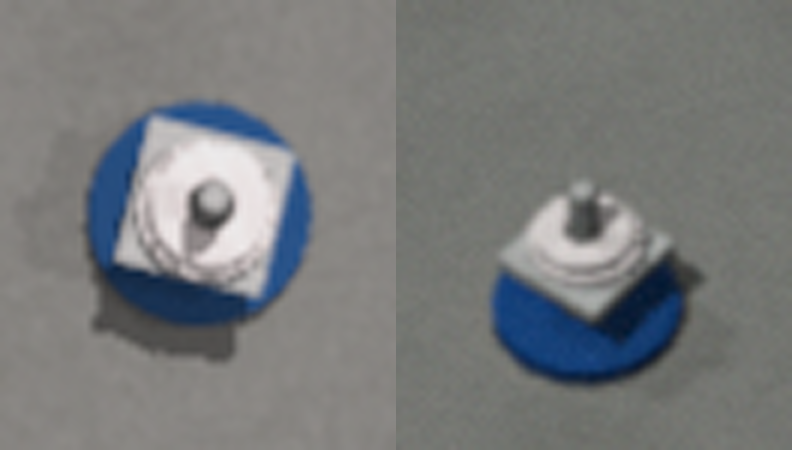

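The 52 washer lies flat on the 60. The cap has disappeared from the left edge of the crop, so it has been knocked and I'll locate it again later. Next is the 36, guarded by gap and force checks.

```bash
python3 - <<'E'
from h import *
fetch(36,.54,.0025)
s=st()
if abs(s["finger_gap"]-.39)<.03:
    robot.move_l([*(POST-[.0005,.0006]),.108],rate=.05)
    r=descend(.068,.005,6); print(r,np.round(fz(),1))
    if r[0]<.0681: release(.058,.50)
robot.move_l([.50,.12,.25],rate=.2); a=shot("scene","sA"); b=shot("top","tA"); print(st()["clock"])
for c in comps(b,*BLACK,(370,170,470,290),60): print(cv2.boundingRect(c),cv2.contourArea(c))
for c in comps(s and a,*BLACK,(215,140,300,195),30): print(cv2.boundingRect(c),cv2.contourArea(c))
E
```

```text
[ 45  22 -62 127  80  16  21]
f [-0.2 -0.8 -0.7]
f [-1.1 -0.8 -1.4] [-0.00012506  0.0002236  -0.00021726]
gap 0.3764865026812547 58.46676749177277 [-8.1 -3.5  6.9] expect 0.4235294117647059
held 0.374896443004031
[ 0.51529564 -0.08780913  0.10826913] 0.3726392421921538 60.6
(np.float64(0.068), np.float64(1.3776100754838394)) [ 0.3 -0.2  0. ]
(np.float64(0.06506184489746558), np.float64(9.795884750090881)) [-2.6 -0.2  9.8]
[ 0.51486346 -0.08874086  0.06545613] 0.5002134404835717
66.3333
(418, 203, 14, 14) 134.0
(246, 171, 11, 12) 82.5
```

```bash
python3 - <<'E'
import cv2,numpy as np
a=cv2.imread("pics/sA.png");b=cv2.imread("pics/tA.png")
z=[cv2.resize(i[y:y+50,x:x+66],(396,300),interpolation=cv2.INTER_CUBIC) for i,x,y in((b,320,165),(a,265,170),(b,390,185),(a,220,150))]
cv2.imwrite("pics/p8.png",np.vstack([np.hstack(z[:2]),np.hstack(z[2:])]))
E
```

```text
(no output)
```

View pics/p8.png

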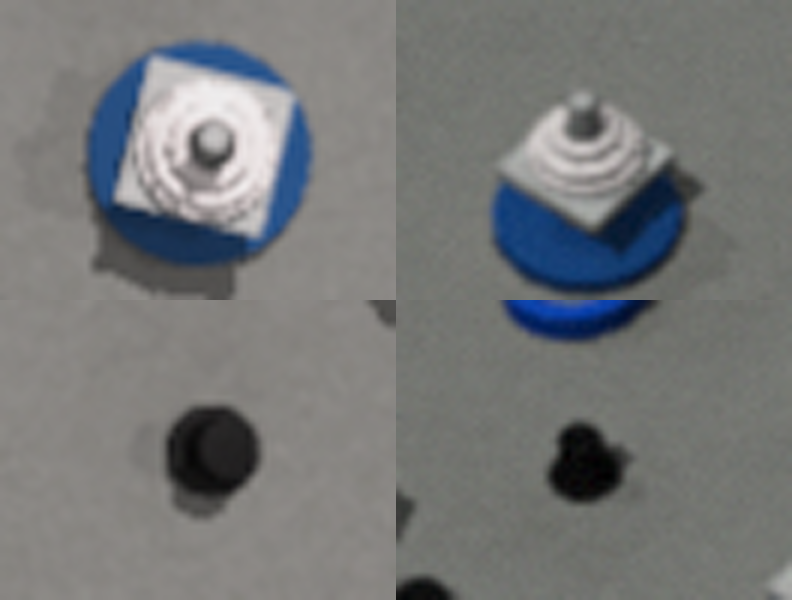

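The three washers are stacked concentric and flat. The cap is upright but shifted, with its brim centre near top (425,210). I'll squeeze it at two crossed yaws to centre it in the grip, then carry it.

```bash
python3 - <<'E'
from h import *
b=shot("top"); c=comps(b,*BLACK,(370,170,470,290),60)[0]; print(cv2.boundingRect(c),cv2.minEnclosingCircle(c))
k1=onz("top",(425,209.9),.004);k2=onz("top",(427.4,209.3),.031); k3,g=tri((220+183.5/6-.4,150+137/6-.4),(427.4,209.3)); print(np.round([k1,k2,k3],4))
p=(k1[:2]+k2[:2])/2; print(p)
for yaw in(Y+180,Y+90,Y): 
    q=robot.inverse_kinematics([*p,.1],[180,0,yaw]); print(yaw,None if q is None else np.round(q).astype(int))
robot.command_gripper(.6)
robot.reach([*p,.10],[180,0,Y+180]); print(jp())
robot.move_l([*p,.03],rate=.12); f0=np.array(fz()); print(descend(.009,.004,4))
robot.command_gripper(0); s=st(); print(s["finger_gap"],s["tcp_pos"],np.round(fz()-f0,1))
robot.command_gripper(.6); robot.move_l([*p,.06],rate=.1); robot.reach([*p,.06],[180,0,Y+90]); print(jp())
print(descend(.009,.004,4)); robot.command_gripper(0); s=st(); print(s["finger_gap"],np.round(fz()-f0,1),s["clock"])
E
```

```text
(418, 204, 14, 13) ((424.6962585449219, 210.05140686035156), 7.00354528427124)
[[ 0.4591 -0.2798  0.004 ]
 [ 0.4598 -0.2795  0.031 ]
 [ 0.4596 -0.279   0.0312]]
[ 0.45943356 -0.27964289]
193.9 [ 70  36 -55 110  37  54 101]
103.9 [ 69  35 -53 110  35  53  12]
13.9 [  4  28  31 112 -19  45 -31]
[ 70  36 -55 110  37  54 101]
(np.float64(0.009), np.float64(-0.04163065614570269))
0.28069036917485385 [ 0.45992073 -0.27951272  0.00930955] [-4.1  1.5  7.8]
[ 54  32 -32 111  24  43  22]
(np.float64(0.009), np.float64(1.1535231111290756))
0.2789159164970525 [-3.5  1.5  6.1] 76.7167
```

```bash
python3 - <<'E'
from h import *
p=st()["tcp_pos"]; robot.move_l([p[0],p[1],.16],rate=.12); print(st()["finger_gap"])
robot.move_l([*POST,.16],rate=.15); robot.move_l([*POST,.112],rate=.08); s=st(); print(s["finger_gap"],s["tcp_pos"],s["ee_rot"])
a=shot("scene"); 
cv2.imwrite("pics/capheld.png",a)
r=descend(.0915,.002,5); print(r,np.round(fz(),1),st()["tcp_pos"],st()["finger_gap"],st()["clock"])
E
```

```text
0.2785495772691423
0.28194101687440937 [ 0.51519472 -0.08787883  0.11213423] [ 1.79987701e+02 -4.70801988e-03  1.03910282e+02]
(np.float64(0.0915), np.float64(1.2766924467385468)) [0.6 0.9 0.8] [ 0.5152674  -0.08795394  0.09147713] 0.28136521335406695 83.1583
```

Passed the tip freely. Seat, release and look numerically, then press the plunger.

```bash
python3 - <<'E'
from h import *
print(descend(.084,.001,4),st()["tcp_pos"],np.round(fz(),1))
robot.command_gripper(.6); p=st()["tcp_pos"]
robot.move_l([p[0],p[1],.20],rate=.12); robot.move_l([.50,.12,.25],rate=.2)
a=shot("scene","sB"); b=shot("top","tB"); print(st()["clock"])
for c in comps(a,*BLACK,(275,150,320,205),20): print("scene",cv2.boundingRect(c))
for c in comps(b,*BLACK,(330,165,385,215),20): print("top",cv2.boundingRect(c),cv2.minEnclosingCircle(c))
print("expect brim/top",proj("scene",[*POST,.08]),proj("scene",[*POST,.111]),proj("top",[*POST,.08]),proj("top",[*POST,.111]))
pt=comps(b,*BLACK,(412,126,435,148))[0];ps=comps(a,*BLACK,(214,190,234,209))[0]
cen=lambda c:(lambda m:np.array([m['m10'],m['m01']])/m['m00'])(cv2.moments(c))
print("plunger",tri(cen(ps),cen(pt)),onz("top",cen(pt),.086))
z=[cv2.resize(i[y:y+50,x:x+66],(396,300),interpolation=cv2.INTER_CUBIC) for i,x,y in((b,320,165),(a,265,165),(b,390,115),(a,195,180))]
cv2.imwrite("pics/p9.png",np.vstack([np.hstack(z[:2]),np.hstack(z[2:])]))
E
```

```text
(np.float64(0.08847712878694516), np.float64(16.231434236887736)) [ 0.515386   -0.08796174  0.08915562] [-6.7  0.4 17. ]
86.6917
scene (290, 180, 12, 14)
top (348, 182, 15, 14) ((354.8943786621094, 188.2042236328125), 7.439758777618408)
expect brim/top [295.44407221 189.22727101] [295.13265398 181.94340677] [354.72374488 187.95131525] [355.72194172 186.90283967]
plunger (array([ 0.63536441, -0.26546713,  0.07550837]), np.float64(0.0006020694344755227)) [ 0.6332308  -0.26262902  0.086     ]
```

View pics/p9.png

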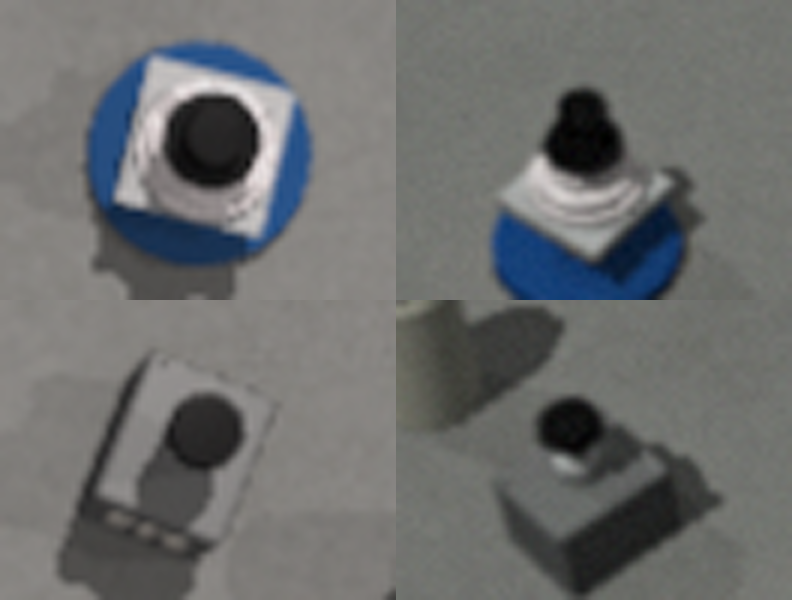

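The cap sits upright on the tip (scene box (290,180,12,14), as predicted). The plunger head's centre is at about top (423.9,136.4).

```bash
python3 - <<'E'
from h import *
p=onz("top",(423.9,136.4),.088); q=onz("scene",(223.6,199.6),.088); print(p,q,tri((223.6,199.6),(423.9,136.4))[0]); p=(p+q)[:2]/2
robot.command_gripper(0)
robot.move_l([.50,-.15,.25],rate=.25)
robot.reach([*p,.16],[180,0,Y+90]); robot.move_l([*p,.10],rate=.1)
print(np.round(fz(),1)); f0=fz()[2]; z=.095; 
while z>.071:
    robot.move_l([*p,z],rate=.04); s=st(); f=s["contact_force"][2]-f0
    if z<.09: print(round(z,4),round(s["tcp_pos"][2],4),round(f,1))
    if f>20: break
    z-=.001
robot.pause(.3); print(st()["tcp_pos"],np.round(fz(),1))
robot.move_l([*p,.16],rate=.1); robot.move_l([.45,-.2,.3],rate=.2); print(st()["clock"])
robot.move_l([.50,.12,.25],rate=.2)
a=shot("scene","sC");b=shot("top","tC")
for n in"st":
    d=cv2.absdiff(cv2.imread(f"pics/{n}B.png"),cv2.imread(f"pics/{n}C.png"))
    m=cv2.medianBlur((d.max(2)>40).astype(np.uint8)*255,3)
    print(n,[cv2.boundingRect(c) for c in cv2.findContours(m,cv2.RETR_EXTERNAL,cv2.CHAIN_APPROX_SIMPLE)[0]])
E
```

```text
[ 0.64005403 -0.26271053  0.088     ] [ 0.64082351 -0.26112699  0.088     ] [ 0.64004975 -0.26245613  0.08683205]
[0.1 0.4 0.1]
0.089 0.0889 -0.7
0.088 0.0881 2.1
0.087 0.0871 2.7
0.086 0.086 3.1
0.085 0.085 2.3
0.084 0.084 3.8
0.083 0.083 2.9
0.082 0.082 4.6
0.081 0.081 4.9
0.08 0.0801 5.4
0.079 0.0791 6.2
0.078 0.0781 5.1
0.077 0.0772 5.5
0.076 0.0763 6.3
0.075 0.076 17.3
0.074 0.0759 27.2
[ 0.64071394 -0.26196489  0.07584966] [-9.   2.  28.3]
98.2333
s [(386, 199, 12, 5), (386, 191, 4, 6), (387, 187, 2, 2), (366, 164, 7, 6), (373, 157, 3, 6), (365, 157, 2, 4), (371, 149, 2, 2), (421, 115, 2, 5), (363, 50, 3, 14), (361, 43, 4, 5), (362, 39, 2, 1), (349, 7, 2, 3), (348, 2, 2, 3)]
t [(240, 395, 2, 3), (239, 393, 2, 1), (236, 384, 2, 2), (232, 373, 3, 4), (318, 332, 1, 1), (337, 316, 69, 84), (210, 233, 104, 135), (291, 196, 66, 119), (183, 155, 1, 1), (189, 151, 6, 3), (231, 126, 3, 5), (246, 121, 14, 24), (237, 120, 6, 4)]
```

```bash
python3 -c "
from bench import robot
print(robot.job_done())"
```

```text
the job is handed in; nothing more can be done
None
```

The job is handed in at about 100 s: foot plate, then the 60, 52 and 36 mm washers (the 44 mm one was absent), then the cap are on the post, and the counter was pressed to its stop and released.

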